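Hold the spring clip open over the job card

ROBOT

A 6-joint arm with a two-finger parallel gripper is mounted at the origin on the work surface. World frame = base frame: x ahead of the robot, y to its left, z up, the work surface at z = 0. Lengths are in m, angles in rad, forces in N, time in s.
With the tool pointing down it reaches from about 0.275 to 0.825 m from the base axis. Payload 4.9 kg.
Tool frame: the origin (TCP) lies at the centre of the arm's flange, where the gripper is bolted on; the fingertips stand 173 mm ahead of it and the grasp point (between the pads) lies 155 mm ahead of it (manip.tips_ahead is the distance from the TCP to the fingertips, in m); z points along the fingers, y is the direction in which the jaws open and shut (so a half turn about z gives the same grasp; the last joint's range is limited). The gripper opens to 85 mm and grips with 20 to 120 N. Pads are 22 mm wide; open, the fingers measure 114 mm over their backs; the gripper's body (76 mm by 85 mm) begins 54 mm behind the grasp point. The pads swing forward as they close: fully open they stand 13 mm farther back than shut.
Start: joints at [-1.296, 0.326, -0.193, 1.052, 0, 1.437], TCP at [0.219, -0.505, 0.405] pointing down, gripper open.
Joint ranges: [-2.65, 2.65], [-0.97, 1.79], [-1.3, 1.35], [-1.93, 2.1], [-1.47, 1.37], [-3.14, 3.14]. Speed limits (rad/s): [2.57, 2.57, 3.14, 3.14, 3.14, 3.14].

INTERFACE

Orientations are given as a 3x3 rotation matrix whose columns are the frame's x, y, z axes.
In Python, from workcell import monitor, eyes, manip gives the robot as it stands. The module is installed in compiled form; this text tells all that it offers.
- The arm moves only by the tool drive_tool, never from a script. Its argument "increments" is a list of rows, each a list of 5 numbers: the finger opening in cm, from 0 to 8.54, then the shift along the tool's x, y, z in cm, then the turn about the tool's z in rad. In form: [[claw, dx, dy, dz, turn], ...]. A call has 1 to 5 rows; each row is the pose to reach, as a shift and turn from the pose commanded when the call began, along the tool's axes at that moment; what a row does not reach only later rows make up. A row lasts 1/10 s, in which the tool goes at most 50 mm and 8.59 degrees, less where a joint would pass 70% of its speed; a pose out of reach is approached as far as the arm can. A call with a gripper value outside its range is refused whole. The fingers move at their own pace and stop on an object; "newtons" is the grip in N (left out, the last holds). Time passes only in rows, so rows that repeat a pose let the fingers close. It gives the time, the measured TCP pose, the force and the opening at its end, in the units of the state.
- monitor.observe(): the state, without advancing time (a new reading comes with each control period).
- eyes.camera(name): name is "scene" or "top" or "wrist"; returns the picture (420x560x3 uint8, red, green, blue); there is no depth.
- eyes.camera_model(name): a dict with "fov_y" (degrees; the focal length in pixels is half the picture's height over the tangent of half this angle, whatever the lens; pixels are square), "cx", "cy" (the principal point, pixels), "pose" (4x4, takes a point from camera to world coordinates); the wrist camera has in their place "tool_from_camera" (4x4, takes a point from camera to tool coordinates, whose origin is the TCP and whose axes are the flange's). Camera axes: x right, y up, looking along -z (the intrinsics and any distortion apply to the point x, -y, -z); pixel columns grow to the right and rows downward; lengths in m; the calibration is good to about 2 mm. A picture is of the moment at which its call begins: read the wrist's pose just before it. camera_model takes no time and is no camera call.
- manip.sign_off(): hands the job in, once; it reports no verdict.
The state is a dict: "t": time; "joint_pos": joint angles; "joint_velocities": joint speeds; "joint_efforts": joint torques, N m; "tcp_pos": TCP position; "tcp_rot": TCP orientation; "contact_force": force on the tool from outside, world axes, zero at the start; "ft_torque": the same for the moment, N m; "opening": opening from 0.0 (shut) to 1.0 (fully open).
Only numpy, scipy, OpenCV 4.12 (cv2) and the standard library are available. Lean on these libraries where they do the work, as an engineer would, in place of code of your own. Each camera call takes 0.05 s, during which the arm holds its last target.

TASK

Squeeze the larger of the two spring clips open, lift it off its rail, and bring it down over the middle of the top edge of the larger upright card, jaws along that edge. Finish while still holding it there: squeezed wide open and upright, with the top of the card well inside the gaping jaws but nothing of the clip touching the card, so that slips can be tucked in beside it. Leave everything else on the desk where it is.

Things in the scene. Friction and masses are not known exactly. Their poses are not given: they have to be found in the camera images.
- clip_grip (a point): Larger spring clip (bare steel, 80 mm tall, jaws 52 mm wide, 0.07 kg): the point midway between its two handle plates, where to squeeze. It starts upright astride the rail plate, handles up, jaws biting the plate. Axes: z up, x the direction in which the handles are squeezed together, y along its hinge. Hinge axis 28 mm below this point, handle tops 14 mm above it; handle plates 36 mm wide (y).
- clip_mouth (a point): Mouth of the larger clip: midway between its jaw lips, level with the lip ends when wide open (when biting the rail they reach 3 mm lower); 63 mm below clip_grip, same axes. Wide open, the lips are about 28 mm apart inside, the throat about 19 mm, and the underside of the spring coil (the throat's end) is 30 mm above this point.
- clip_a (a joint): Opening of one jaw of the larger clip, rad (the other mirrors it): 0 = biting the 5 mm rail plate, handles leaning apart, 39 mm over their outsides at clip_grip and 48 mm at their tops; 0.32 = squeezed fully home, handles parallel, 20 mm over their outsides, jaws wide open. Squeezing takes about 4 N at first, 10 N fully home; it springs shut if let go.
- rail: The clip rail: black plate 5 mm thick (x), 190 mm long (y), its top edge 75 mm above the desk, on a grey foot 75 x 190 x 12 mm; fixed. Origin: centre of the underside; z up. Both clips sit on its top edge, in either order, about 90 mm apart.
- small_clip_grip (a point): The smaller clip of the same form (50 mm tall, 32 mm wide), on the same rail: the point between its handles. Leave it.
- card_edge (a point): The larger upright card (stiff, ruled off-white, 6 mm thick, 150 mm wide, in a grey slotted foot; fixed): the midpoint of its top edge, 140 mm above the desk. Axes: x across the card's thickness, y along the edge, z up.
- small_card_edge (a point): The smaller upright card (6 mm thick, 95 mm wide, same make): midpoint of its top edge, 95 mm above the desk. Not the one to use. The two cards may stand in either place.
- mug: Bystander: blue mug, 80 mm across, 95 mm tall; origin at the centre of its underside.
- stapler: Bystander: black stapler, 130 x 34 x 57 mm; origin under its centre.
- calculator: Bystander: calculator 160 x 110 x 19 mm; origin under its centre.
- glue_mid (a point): Bystander: small amber jar, 32 mm across, 55 mm tall; its centre.
- tape: Bystander: tape roll lying flat, 90 mm across, 22 mm high; origin at the centre of its underside.
- marker: Bystander: marker pen lying, 140 x 14 x 14 mm; origin under its centre.
- punch: Bystander: hole punch 110 x 50 x 53 mm; origin under its centre.
There are look-alikes about, which are no part of the job. What is shaped like the rail but purple is not meant.

How it is judged:
By the outcome, as a careful person would: the job done as asked, in the order asked, and still so for the second after the job is handed in, while the arm keeps its last pose, push and grip.
It also fails if it takes over 38 s, if anything falls off the work surface, if the arm or the gripper's body presses on something with over 40 N, if the wrist force passes 120 N, or if a joint passes its speed limit or range.

## Working session

There is one attempt and no reset: what is moved stays moved. The work goes in short steps, Python scripts to look and compute and a tool call to move; the robot and the scene stay as the last step left them, time stands still between calls to the robot, and variables do not carry over. Pictures are saved under pics/ and viewed, and the job is handed in when it is done.

Besides the shell and the picture viewer there is one more tool, called after "Call:" by a JSON object that holds its "op" and its "data", one argument or row to a line. drive_tool: Moves the arm, as the interface text tells. Its arguments: {"type":"object","properties":{"increments":{"type":"array"},"newtons":{"type":"number"}},"required":["increments"]}

```bash
mkdir -p pics; python3 - <<'E'
from workcell import monitor, eyes, manip
import cv2
s=monitor.observe(); print(s['t'],s['tcp_pos'],s['tcp_rot'],s['opening'])
for n in ('scene','top','wrist'):
    print(n,eyes.camera_model(n))
    cv2.imwrite(f'pics/{n}0.png',eyes.camera(n)[:,:,::-1])
print(manip.tips_ahead)
E
```

```text
0.0 [ 0.2185668  -0.50440564  0.4039196 ] [[ 9.17598676e-01  3.97507785e-01 -4.79821016e-04]
 [ 3.97508022e-01 -9.17597265e-01  1.62241057e-03]
 [ 2.04638379e-04 -1.67945449e-03 -9.99998569e-01]] 0.9991967197593191
scene {'fov_y': 57.20861850065568, 'cx': 282.61420231625823, 'cy': 210.91481240152416, 'pose': array([[-0.90564634, -0.36135556,  0.22187128,  0.72003117],
       [ 0.42376675, -0.78986144,  0.44332905,  0.38242019],
       [ 0.01504815,  0.495521  ,  0.8684656 ,  0.88952002],
       [ 0.        ,  0.        ,  0.        ,  1.        ]])}
top {'fov_y': 44.71666982846901, 'cx': 277.8643555926884, 'cy': 204.39336573451652, 'pose': array([[ 0.02573398,  0.9835314 , -0.17889593,  0.22232425],
       [-0.99955549,  0.02801034,  0.01020987, -0.02689913],
       [ 0.01505266,  0.17855367,  0.98381503,  1.6303169 ],
       [ 0.        ,  0.        ,  0.        ,  1.        ]])}
wrist {'fov_y': 62.56127515338061, 'cx': 281.8555579281485, 'cy': 211.1641466930537, 'tool_from_camera': array([[ 1.11279173e-03,  9.63706615e-01,  2.66961275e-01,
         6.75424762e-02],
       [ 9.99998990e-01, -8.36429840e-04, -1.14892185e-03,
         8.47289515e-04],
       [-8.83929213e-04,  2.66962283e-01, -9.63706573e-01,
         3.12226945e-02],
       [ 0.00000000e+00,  0.00000000e+00,  0.00000000e+00,
         1.00000000e+00]])}
0.1734
```

View pics/scene0.png

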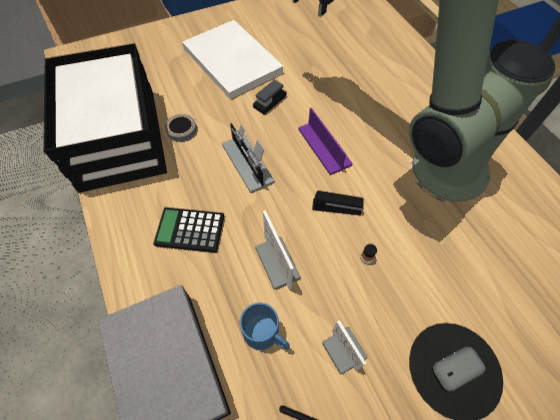

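View pics/top0.png

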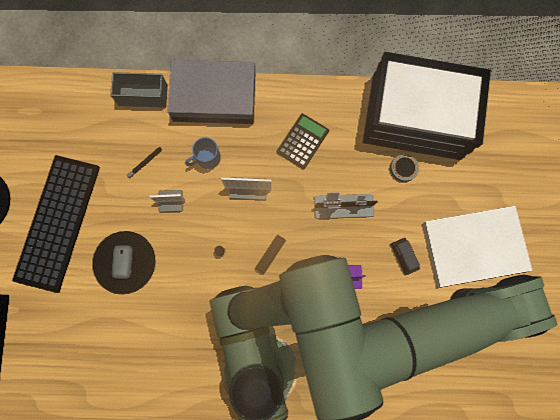

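View pics/wrist0.png

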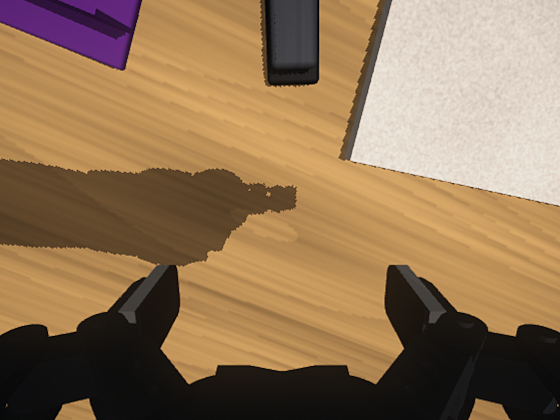

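The scene view shows the black rail with its two clips at about (248,155), the purple decoy at (325,140), the large card at (280,250) and the small card at (347,345). In the top view the rail is at (345,205) and the large card at (247,188).

```bash
cat > h.py <<'E'
import numpy as np, cv2
from workcell import monitor, eyes, manip
def ray(n,u,v,T=None):
    m=eyes.camera_model(n); f=210/np.tan(np.radians(m['fov_y']/2))
    P=m['pose'] if n!='wrist' else T@m['tool_from_camera']
    d=np.array([(u-m['cx'])/f,-(v-m['cy'])/f,-1]); return P[:3,3],P[:3,:3]@d
def atz(n,u,v,z,T=None):
    o,d=ray(n,u,v,T); return o+d*(z-o[2])/d[2]
def proj(n,p,T=None):
    m=eyes.camera_model(n); f=210/np.tan(np.radians(m['fov_y']/2))
    P=m['pose'] if n!='wrist' else T@m['tool_from_camera']
    c=P[:3,:3].T@(np.asarray(p)-P[:3,3]); return m['cx']+f*c[0]/-c[2], m['cy']-f*c[1]/-c[2]
def tri(r1,r2):
    (o1,d1),(o2,d2)=r1,r2
    A=np.stack([d1,-d2],1); t=np.linalg.lstsq(A,o2-o1,rcond=None)[0]
    a=o1+t[0]*d1;b=o2+t[1]*d2; return (a+b)/2,np.linalg.norm(a-b)
def tool(s=None):
    s=s or monitor.observe(); T=np.eye(4);T[:3,:3]=s['tcp_rot'];T[:3,3]=s['tcp_pos'];return T
def crop(src,dst,x0,y0,x1,y1,k):
    im=cv2.imread(src)[y0:y1,x0:x1]; cv2.imwrite(dst,cv2.resize(im,None,fx=k,fy=k,interpolation=cv2.INTER_CUBIC))
E
python3 - <<'E'
from h import *
crop('pics/scene0.png','pics/s_rail.png',210,110,290,200,6)
crop('pics/top0.png','pics/t_rail.png',300,180,400,230,8)
crop('pics/scene0.png','pics/s_card.png',240,200,320,300,6)
crop('pics/top0.png','pics/t_card.png',205,165,285,215,8)
E
```

```text
(no output)
```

View pics/s_rail.png

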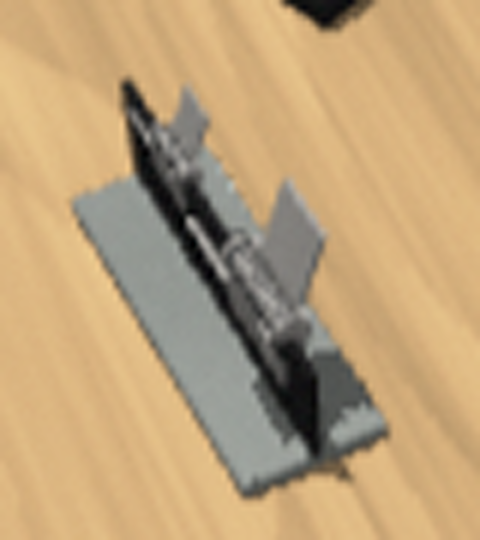

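View pics/t_rail.png

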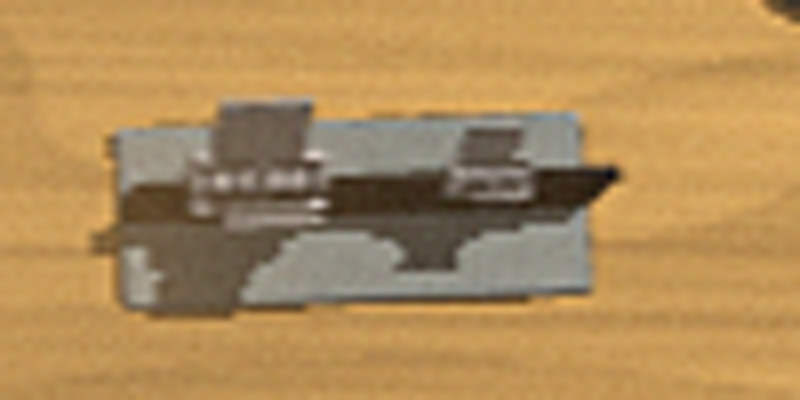

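View pics/s_card.png

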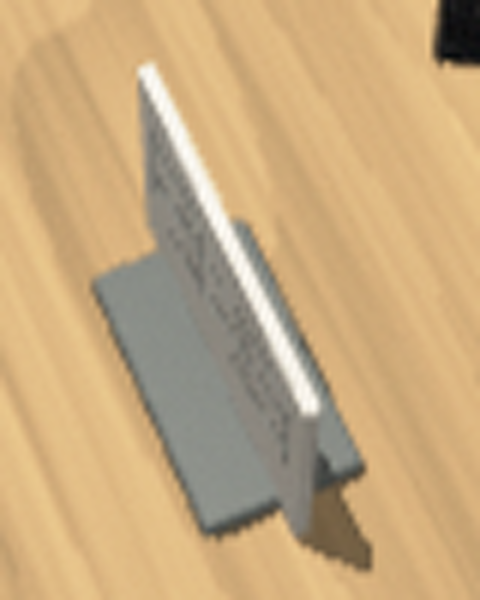

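View pics/t_card.png

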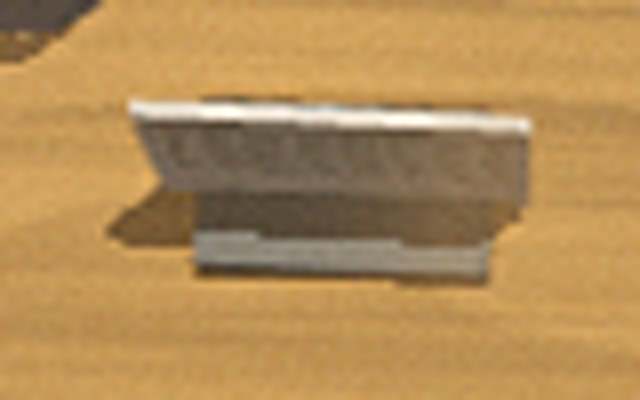

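```bash
python3 - <<'E'
from h import *
S=lambda x,y:(210+x/6,110+y/6); Tt=lambda x,y:(300+x/8,180+y/8)
SC=lambda x,y:(240+x/6,200+y/6); TC=lambda x,y:(205+x/8,165+y/8)
for a,b in (((147,68),(132,106)),((312,408),(530,124))):
    # scene first-far end = ? try both
    print('card scene',atz('scene',*SC(*a),.14),'top',atz('top',*TC(*b),.14))
print('feet scene',[atz('scene',*S(*p),.012).round(4) for p in ((72,202),(245,493),(388,432))])
print('feet top',[atz('top',*Tt(*p),.012).round(4) for p in ((117,132),(578,116),(592,290),(125,305))])
# handle top corners: scene (288,180),(325,238); top (222,102),(313,102)
a=[tri(ray('scene',*S(288,180)),ray('top',*Tt(313,102))),tri(ray('scene',*S(325,238)),ray('top',*Tt(222,102)))]
print('handle top',a)
print('rail',[tri(ray('scene',*S(127,80)),ray('top',*Tt(618,173)))])
print('coil',atz('scene',*S(265,280),.089), atz('top',*Tt(260,180),.089))
E
```

```text
card scene [ 0.56587287 -0.01608053  0.14      ] top [0.5679378  0.12814813 0.14      ]
card scene [0.56848099 0.1309367  0.14      ] top [ 0.56538819 -0.0207119   0.14      ]
feet scene [array([ 0.5607, -0.3426,  0.012 ]), array([ 0.5491, -0.1539,  0.012 ]), array([ 0.477 , -0.1572,  0.012 ])]
feet top [array([ 0.5459, -0.1619,  0.012 ]), array([ 0.5579, -0.3488,  0.012 ]), array([ 0.4866, -0.3539,  0.012 ]), array([ 0.4753, -0.166 ,  0.012 ])]
handle top [(array([ 0.51559854, -0.21087779,  0.15740015]), np.float64(0.03559256650444319)), (array([ 0.51435309, -0.17678132,  0.1583331 ]), np.float64(0.03631275450267215))]
rail [(array([ 0.52283565, -0.35211806,  0.07104466]), np.float64(0.0014089354789551774))]
coil [ 0.51396516 -0.20402581  0.089     ] [ 0.51329671 -0.21073649  0.089     ]
```

Large clip is the one nearest the card: top crop (260,160), scene crop (280,260). The candidates:
- the small clip at top (361,202)
- the purple rail at top (355,275)
- the small card at top (168,200)

I'm moving to hover above the large clip.

```bash
cat >> h.py <<'E'
def goal(p,yaw_y):
    "p: TCP target; yaw_y: world angle of tool y (deg). returns shift cm, turn"
    T=tool(); d=T[:3,:3].T@(np.asarray(p)-T[:3,3])*100
    cur=np.degrees(np.arctan2(T[1,1],T[0,1])); t=-(np.radians((yaw_y-cur+180)%360-180))
    print('t',monitor.observe()['t'],'shift cm',d.round(2),'turn',round(t,4),'yaw',cur.round(2))
E
python3 -c "
from h import *
goal([.514,-.207,.40],3.5)"
```

```text
t 0.15 shift cm [ 38.93 -15.55   0.43] turn -1.2231 yaw -66.58
```

Call:
{"op": "drive_tool", "data": {
  "increments": [
    [8.54,38.9,-15.5,0.4,-1.223],
    [8.54,38.9,-15.5,0.4,-1.223],
    [8.54,38.9,-15.5,0.4,-1.223],
    [8.54,38.9,-15.5,0.4,-1.223],
    [8.54,38.9,-15.5,0.4,-1.223]
  ]
}}

```text
t: 0.65
tcp_pos: [0.3959, -0.3259, 0.4022]
tcp_rot: [[0.395, 0.919, -0.0], [0.919, -0.395, 0.0], [0.0, -0.0, -1.0]]
contact_force: [1.4, -1.4, -1.2]
opening: 0.998
```

```bash
python3 -c "
from h import *
goal([.514,-.207,.40],3.5)"
```

```text
t 0.65 shift cm [15.58  6.15  0.22] turn -0.4674 yaw -23.28
```

Call:
{"op": "drive_tool", "data": {
  "increments": [
    [8.54,14.0,5.2,0.2,-0.41],
    [8.54,14.0,5.2,0.2,-0.41],
    [8.54,14.0,5.2,0.2,-0.41],
    [8.54,14.0,5.2,0.2,-0.41],
    [8.54,14.0,5.2,0.2,-0.41]
  ]
}}

```text
t: 1.15
tcp_pos: [0.4991, -0.219, 0.3998]
tcp_rot: [[-0.0, 1.0, -0.001], [1.0, 0.0, 0.0], [0.0, -0.001, -1.0]]
contact_force: [-0.5, -0.5, -0.3]
opening: 0.995
```

```bash
python3 - <<'E'
from h import *
goal([.514,-.207,.40],3.5)
T=tool(); np.save('T1.npy',T); print(T.round(4))
cv2.imwrite('pics/w1.png',eyes.camera('wrist')[:,:,::-1])
E
```

```text
t 1.15 shift cm [ 1.2   1.49 -0.02] turn -0.061 yaw 0.0
[[-1.000e-04  1.000e+00 -1.100e-03  4.991e-01]
 [ 1.000e+00  1.000e-04  1.000e-04 -2.190e-01]
 [ 1.000e-04 -1.100e-03 -1.000e+00  3.998e-01]
 [ 0.000e+00  0.000e+00  0.000e+00  1.000e+00]]
```

View pics/w1.png

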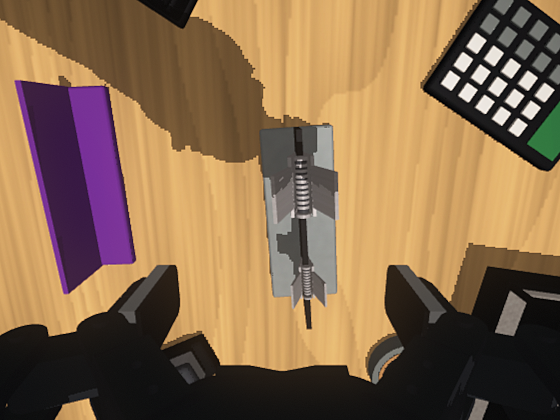

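```bash
python3 -c "
from h import *
crop('pics/w1.png','pics/w1c.png',250,110,350,210,6)"
```

```text
(no output)
```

View pics/w1c.png

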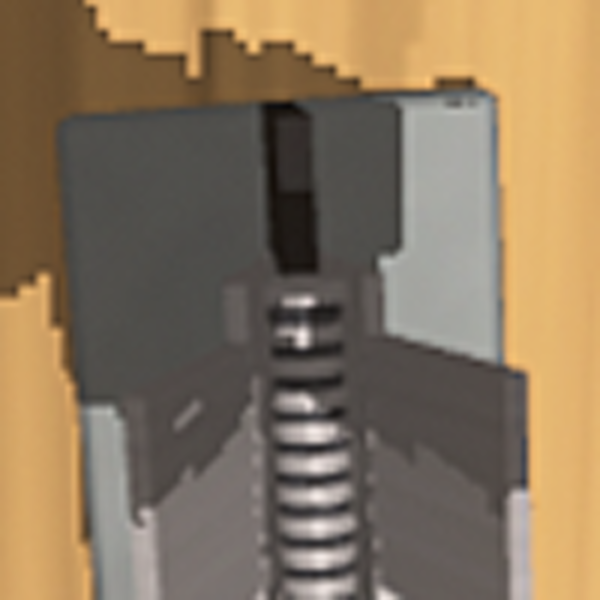

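```bash
python3 -c "
from h import *
crop('pics/w1.png','pics/w1d.png',260,150,350,240,6)"
```

```text
(no output)
```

View pics/w1d.png

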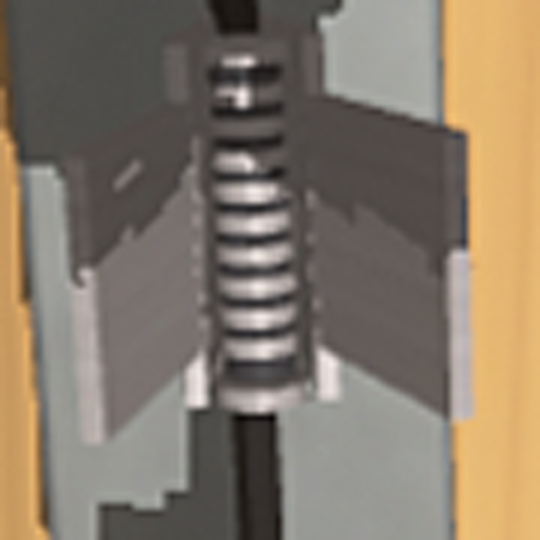

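```bash
python3 - <<'E'
from h import *
T=np.load('T1.npy'); W=lambda x,y:(260+x/6,150+y/6)
for z in (.115,.120,.125,.130):
    P=[atz('wrist',*W(*p),z,T) for p in ((67,155),(82,442),(467,130),(473,418))]
    print(z,'wid',np.linalg.norm(P[0]-P[2]),np.linalg.norm(P[1]-P[3]),'len',np.linalg.norm(P[0]-P[1]),np.linalg.norm(P[2]-P[3]),'c',np.mean(P,0).round(4), 'dir',(P[0]+P[2]-P[1]-P[3]).round(4))
a=atz('wrist',250+288/6,110+108/6,.075,T); b=atz('wrist',308,328,.075,T)
print('rail top ends',a,b,np.linalg.norm(a-b),np.degrees(np.arctan2(-(a-b)[0],(a-b)[1])))
a=atz('wrist',*W(247,60),.086,T); b=atz('wrist',*W(260,395),.08,T);print('coil',a,b)
P=[atz('wrist',250+x/6,110+y/6,.012,T) for x,y in((60,115),(495,95))];print('foot',P,np.linalg.norm(P[0]-P[1]))
E
```

```text
0.115 wid 0.04932302781277235 0.050083594853151114 len 0.0371687839491309 0.03709118185376738 c [ 0.5169 -0.2125  0.115 ] dir [-0.0041  0.0741  0.    ]
0.12 wid 0.048350623806492986 0.04909619625976106 len 0.03643600098702524 0.03635992881777886 c [ 0.5166 -0.2113  0.12  ] dir [-0.004   0.0727  0.    ]
0.125 wid 0.0473782198002138 0.04810879766637095 len 0.03570321802491956 0.03562867578179033 c [ 0.5163 -0.2101  0.125 ] dir [-0.0039  0.0712  0.    ]
0.13 wid 0.046405815793934435 0.04712139907298078 len 0.0349704350628139 0.034897422745801814 c [ 0.5159 -0.2089  0.13  ] dir [-0.0038  0.0698  0.    ]
rail top ends [ 0.51250015 -0.16240717  0.075     ] [ 0.52481655 -0.35168046  0.075     ] 0.18967358751417093 3.7231041339809425
coil [ 0.51493739 -0.18739396  0.086     ] [ 0.51793218 -0.23654943  0.08      ]
foot [array([ 0.47715047, -0.16578243,  0.012     ]), array([ 0.54984576, -0.16244261,  0.012     ])] 0.07277197340727325
```

```bash
python3 -c "
from h import *
goal([.5164,-.2108,.30],3.5)"
```

```text
t 1.2 shift cm [0.92 1.8  9.99] turn -0.0631 yaw -0.12
```

Call:
{"op": "drive_tool", "data": {
  "increments": [
    [8.54,0.9,1.8,2.0,-0.062],
    [8.54,0.9,1.8,6.0,-0.062],
    [8.54,0.9,1.8,10.0,-0.062],
    [8.54,0.9,1.8,10.0,-0.062],
    [8.54,0.9,1.8,10.0,-0.062]
  ]
}}

```text
t: 1.7
tcp_pos: [0.5158, -0.2122, 0.3005]
tcp_rot: [[-0.057, 0.998, -0.002], [0.998, 0.057, 0.001], [0.001, -0.002, -1.0]]
contact_force: [1.4, -0.3, 0.5]
opening: 1.002
```

```bash
python3 - <<'E'
from h import *
goal([.5164,-.2108,.264],3.5)
T=tool(); np.save('T2.npy',T); print(T.round(4), monitor.observe()['joint_pos'])
cv2.imwrite('pics/w2.png',eyes.camera('wrist')[:,:,::-1])
E
```

```text
t 1.7 shift cm [0.14 0.07 3.65] turn -0.0038 yaw 3.28
[[-5.730e-02  9.984e-01 -1.600e-03  5.158e-01]
 [ 9.984e-01  5.730e-02  7.000e-04 -2.122e-01]
 [ 8.000e-04 -1.600e-03 -1.000e+00  3.005e-01]
 [ 0.000e+00  0.000e+00  0.000e+00  1.000e+00]] [-5.22637494e-01  4.31332205e-01 -3.20660226e-01  8.20560806e-01
 -1.86140217e-04  9.90845592e-01]
```

View pics/w2.png

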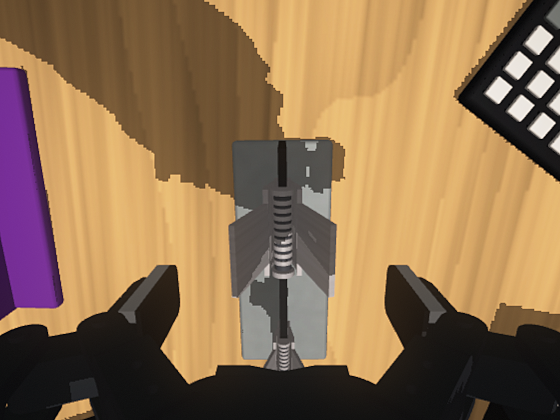

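```bash
python3 - <<'E'
from h import *
T=np.load('T2.npy')
crop('pics/w2.png','pics/w2c.png',220,170,350,310,4)
E
```

```text
(no output)
```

View pics/w2c.png

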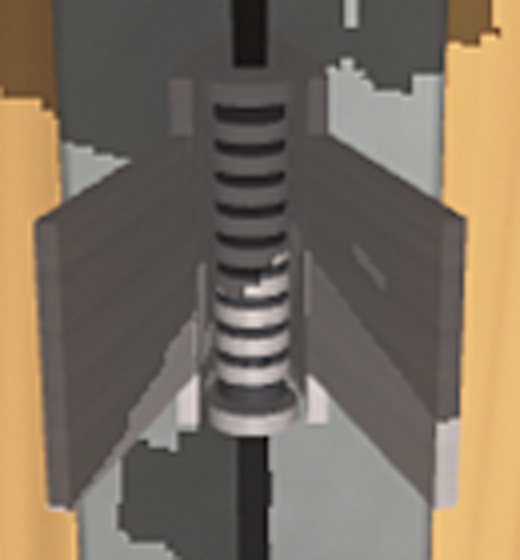

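```bash
python3 - <<'E'
from h import *
T=np.load('T2.npy'); W=lambda x,y:(220+x/4,170+y/4)
for z in (.117,.120,.123,.126):
    P=[atz('wrist',*W(*p),z,T) for p in ((36,220),(50,507),(463,218),(455,507))]
    print(z,'wid',np.linalg.norm(P[0]-P[2]),np.linalg.norm(P[1]-P[3]),'len',np.linalg.norm(P[0]-P[1]),np.linalg.norm(P[2]-P[3]),'c',np.mean(P,0).round(4), 'dir',(P[0]+P[2]-P[1]-P[3]).round(4))
goal([.5164,-.2108,.264],3.5)
E
```

```text
0.117 wid 0.04935878171810971 0.04971412031688287 len 0.036974351595738184 0.037203403519989076 c [ 0.5164 -0.2127  0.117 ] dir [-0.0051  0.074  -0.    ]
0.12 wid 0.04838681266648065 0.04873515396692451 len 0.03624625571889198 0.036470797171574504 c [ 0.5163 -0.2114  0.12  ] dir [-0.005   0.0725  0.    ]
0.123 wid 0.04741484361485159 0.0477561876169661 len 0.03551815984204581 0.035738190823160015 c [ 0.5162 -0.21    0.123 ] dir [-0.0049  0.0711  0.    ]
0.126 wid 0.0464428745632227 0.04677722126700774 len 0.03479006396519958 0.03500558447474543 c [ 0.5161 -0.2087  0.126 ] dir [-0.0048  0.0696  0.    ]
t 1.75 shift cm [ 0.16 -0.02  3.78] turn -0.0033 yaw 3.31
```

Call:
{"op": "drive_tool", "data": {
  "increments": [
    [8.54,0.16,0.0,1.9,-0.008],
    [8.54,0.16,0.0,3.8,-0.008],
    [8.54,0.16,0.0,3.8,-0.008],
    [8.54,0.16,0.0,3.8,-0.008],
    [6.0,0.16,0.0,3.8,-0.008]
  ],
  "newtons": 30
}}

```text
t: 2.25
tcp_pos: [0.5173, -0.2101, 0.2643]
tcp_rot: [[-0.068, 0.998, 0.003], [0.998, 0.068, -0.002], [-0.002, 0.003, -1.0]]
contact_force: [0.7, -0.7, -0.5]
opening: 0.855
```

```bash
python3 - <<'E'
from h import *
goal([.5163,-.2108,.263],3.7)
cv2.imwrite('pics/w3.png',eyes.camera('wrist')[:,:,::-1])
E
```

```text
t 2.25 shift cm [-0.06 -0.11  0.13] turn 0.0031 yaw 3.88
```

View pics/w3.png

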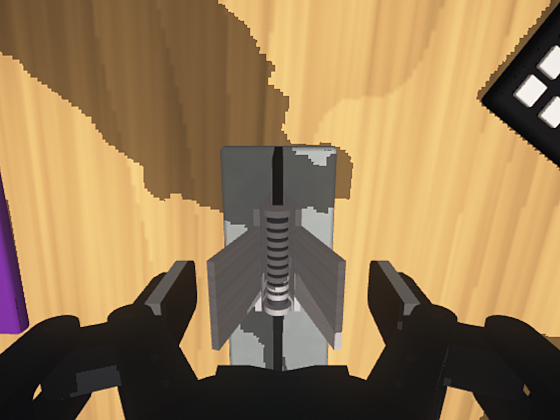

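Call:
{"op": "drive_tool", "data": {
  "increments": [
    [5.5,-0.05,-0.1,0.1,0],
    [5.0,-0.05,-0.1,0.1,0],
    [4.5,-0.05,-0.1,0.1,0],
    [4.0,-0.05,-0.1,0.1,0],
    [3.5,-0.05,-0.1,0.1,0]
  ]
}}

```text
t: 2.8
tcp_pos: [0.5167, -0.2104, 0.2631]
tcp_rot: [[-0.068, 0.998, 0.004], [0.998, 0.068, -0.001], [-0.002, 0.004, -1.0]]
contact_force: [-0.8, 1.4, 9.3]
opening: 0.414
```

Call:
{"op": "drive_tool", "data": {
  "increments": [
    [3.0,0,0,0,0],
    [2.5,0,0,0,0],
    [1.5,0,0,0,0],
    [1.5,0,0,0,0],
    [1.5,0,0,0,0]
  ]
}}

```text
t: 3.3
tcp_pos: [0.5157, -0.2105, 0.2638]
tcp_rot: [[-0.068, 0.998, 0.001], [0.998, 0.068, -0.003], [-0.003, 0.001, -1.0]]
contact_force: [-5.9, 0.6, 17.8]
opening: 0.22
```

```bash
python3 - <<'E'
from h import *
goal([.5163,-.2108,.263],3.7)
cv2.imwrite('pics/w4.png',eyes.camera('wrist')[:,:,::-1])
E
```

```text
t 3.3 shift cm [-0.03  0.05  0.08] turn 0.0031 yaw 3.88
```

View pics/w4.png

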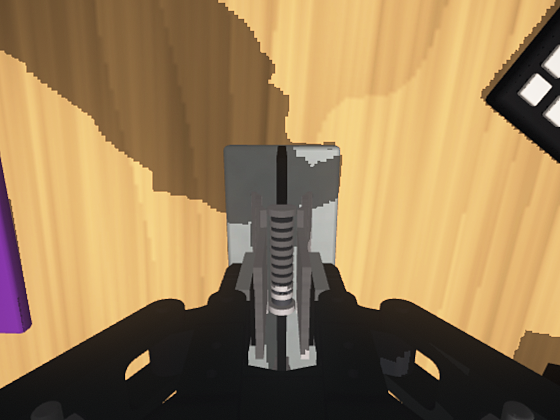

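Call:
{"op": "drive_tool", "data": {
  "increments": [
    [1.0,0,0,-0.3,0],
    [1.0,0,0,-0.6,0],
    [1.0,0,0,-1.0,0],
    [1.0,0,0,-1.6,0],
    [1.0,0,0,-2.2,0]
  ]
}}

```text
t: 3.85
tcp_pos: [0.5156, -0.2099, 0.2835]
tcp_rot: [[-0.068, 0.998, -0.0], [0.998, 0.068, 0.0], [0.0, -0.0, -1.0]]
contact_force: [0.4, 0.3, -0.1]
opening: 0.222
```

```bash
python3 - <<'E'
from h import *
goal([.5163,-.2108,.263],3.7)
s=monitor.observe();print(s['contact_force'],s['opening'])
cv2.imwrite('pics/w5.png',eyes.camera('wrist')[:,:,::-1])
E
```

```text
t 3.85 shift cm [-0.09  0.07  2.05] turn 0.0035 yaw 3.9
[ 0.40258319  0.32815284 -0.05173822] 0.2223765988240542
```

View pics/w5.png

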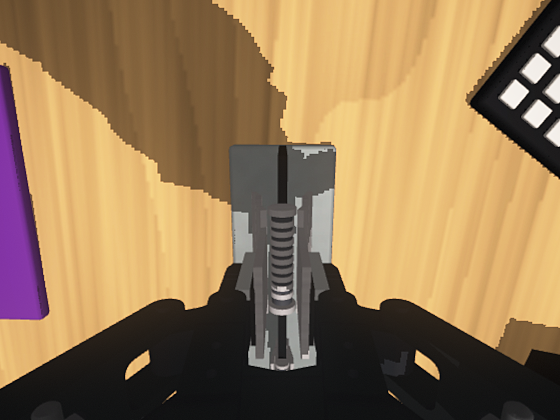

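Call:
{"op": "drive_tool", "data": {
  "increments": [
    [1.0,0,0,-2.0,0],
    [1.0,0,0,-5.0,0],
    [1.0,0,0,-9.0,0],
    [1.0,0,0,-13.0,0],
    [1.0,0,0,-14.5,0]
  ]
}}

```text
t: 4.4
tcp_pos: [0.5163, -0.2103, 0.4328]
tcp_rot: [[-0.068, 0.998, 0.005], [0.998, 0.068, -0.003], [-0.003, 0.005, -1.0]]
contact_force: [1.1, -0.4, -0.8]
opening: 0.222
```

```bash
python3 - <<'E'
from h import *
goal([.567,.055,.43],-1)
cv2.imwrite('pics/s6.png',eyes.camera('scene')[:,:,::-1])
crop('pics/s6.png','pics/s6c.png',170,20,330,160,5)
E
```

```text
t 4.4 shift cm [26.13  6.86  0.23] turn 0.0856 yaw 3.9
```

View pics/s6.png

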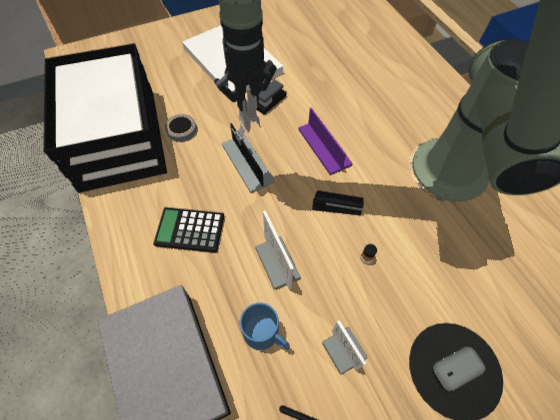

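The clip hangs under the gripper at scene (250,105), and the rail with the small clip is unmoved. I'm moving most of the way toward the card, at height.

Call:
{"op": "drive_tool", "data": {
  "increments": [
    [1.0,18.0,6.8,0.2,0.085],
    [1.0,18.0,6.8,0.2,0.085],
    [1.0,18.0,6.8,0.2,0.085],
    [1.0,18.0,6.8,0.2,0.085],
    [1.0,18.0,6.8,0.2,0.085]
  ]
}}

```text
t: 4.95
tcp_pos: [0.5718, -0.0212, 0.4252]
tcp_rot: [[0.01, 1.0, -0.001], [1.0, -0.01, 0.002], [0.002, -0.001, -1.0]]
contact_force: [0.4, 0.2, -0.6]
opening: 0.219
```

Call:
{"op": "drive_tool", "data": {
  "increments": [
    [1.0,0,0,0,0],
    [1.0,0,0,0,0]
  ]
}}

```text
t: 5.15
tcp_pos: [0.571, -0.0265, 0.4257]
tcp_rot: [[0.018, 1.0, -0.001], [1.0, -0.018, -0.0], [-0.0, -0.001, -1.0]]
contact_force: [0.1, 0.4, -1.0]
opening: 0.219
```

```bash
python3 - <<'E'
from h import *
goal([.567,.055,.43],-1)
T=tool(); np.save('T7.npy',T)
cv2.imwrite('pics/w7.png',eyes.camera('wrist')[:,:,::-1])
E
```

```text
t 5.15 shift cm [ 8.14 -0.54 -0.43] turn -0.0004 yaw -1.02
```

View pics/w7.png

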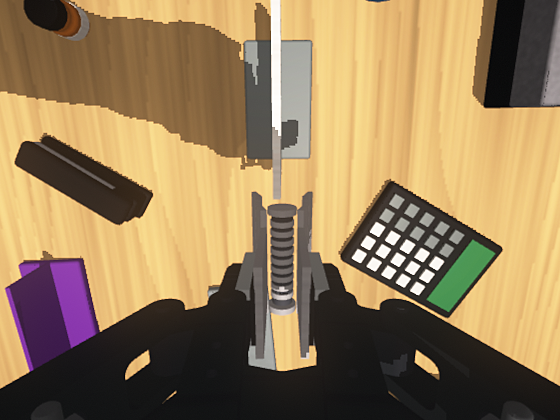

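```bash
python3 -c "
from h import *
crop('pics/w7.png','pics/w7c.png',230,0,330,100,6)
crop('pics/w7.png','pics/w7d.png',230,100,330,200,6)
crop('pics/w7.png','pics/w7e.png',230,180,335,310,5)"
```

```text
(no output)
```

View pics/w7c.png

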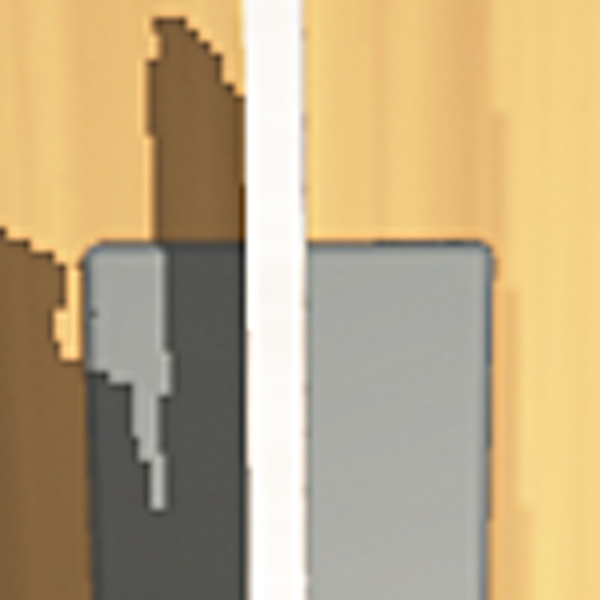

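View pics/w7d.png

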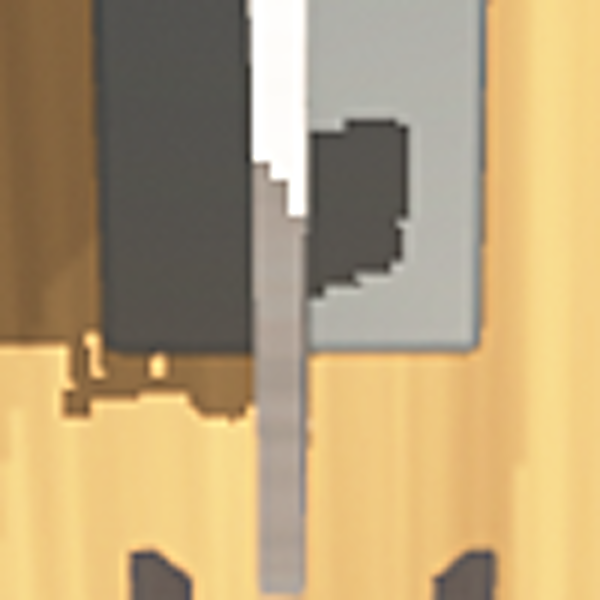

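View pics/w7e.png

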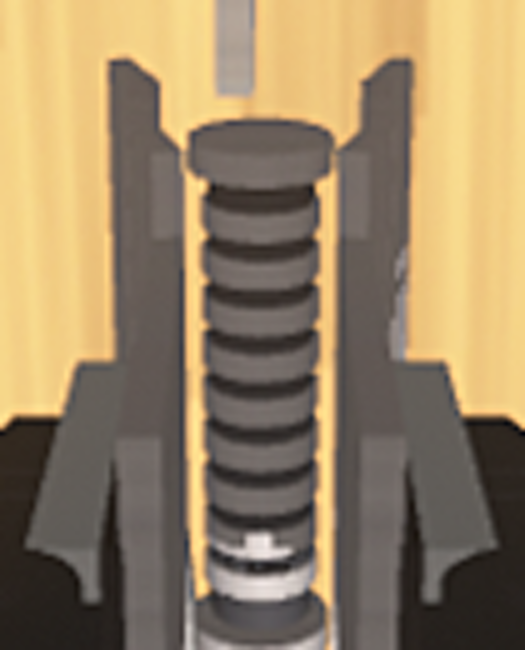

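```bash
python3 - <<'E'
from h import *
T=np.load('T7.npy')
a=atz('wrist',275.7,10,.14,T);b=atz('wrist',276.9,190,.14,T);e=atz('wrist',276.9,198.7,.14,T)
d=a-b; print(a,b,'near end',e,'yaw',np.degrees(np.arctan2(-d[0],d[1])), 'mid from end',e+d/np.linalg.norm(d)*.075)
print('width',np.linalg.norm(atz('wrist',270.8,10,.14,T)-atz('wrist',280.5,10,.14,T)))
hz=T[2,3]-.155-.028
for u,v in((282.3,207),(282.2,302),(230+131/5,193),(230+388/5,193)):
    print('clip pt',atz('wrist',u,v,hz,T), np.linalg.inv(T)@np.r_[atz('wrist',u,v,hz,T),1])
E
```

```text
[0.569345   0.10684175 0.14      ] [ 0.56765214 -0.01395889  0.14      ] near end [ 0.56751415 -0.02067461  0.14      ] yaw -0.802872488550143 mid from end [0.56856507 0.05431802 0.14      ]
width 0.00637924339018867
clip pt [ 5.71896654e-01 -4.51924002e-06  2.42696117e-01] [2.65657861e-02 6.49303825e-04 1.82990758e-01 1.00000000e+00]
clip pt [ 0.57105714 -0.0483138   0.24269612] [-2.17507787e-02  6.70525853e-04  1.83006492e-01  1.00000000e+00]
clip pt [0.56028143 0.00669305 0.24269612] [ 0.03305537 -0.01108338  0.18300115  1.        ]
clip pt [0.58336396 0.00631175 0.24269612] [0.03308533 0.01200226 0.18297653 1.        ]
```

```bash
python3 -c "
from h import *
goal([.568,.0545,.40],-.9)"
```

```text
t 5.2 shift cm [ 8.13 -0.45  2.59] turn -0.0029 yaw -1.07
```

Call:
{"op": "drive_tool", "data": {
  "increments": [
    [1.0,3.0,-0.45,0,-0.003],
    [1.0,6.0,-0.45,0,-0.003],
    [1.0,8.1,-0.45,1.0,-0.003],
    [1.0,8.1,-0.45,2.6,-0.003],
    [1.0,8.1,-0.45,2.6,-0.003]
  ]
}}

```text
t: 5.7
tcp_pos: [0.5673, 0.0545, 0.3984]
tcp_rot: [[0.015, 1.0, -0.004], [1.0, -0.015, -0.0], [-0.0, -0.004, -1.0]]
contact_force: [-0.4, -0.7, 0.4]
opening: 0.221
```

Call:
{"op": "drive_tool", "data": {
  "increments": [
    [1.0,0,0,0,0],
    [1.0,0,0,0,0]
  ]
}}

```text
t: 5.9
tcp_pos: [0.5684, 0.0541, 0.401]
tcp_rot: [[0.016, 1.0, 0.001], [1.0, -0.016, -0.0], [-0.0, 0.001, -1.0]]
contact_force: [-0.6, -0.2, -0.9]
opening: 0.221
```

```bash
python3 - <<'E'
from h import *
goal([.568,.0545,.342],-.9)
T=tool(); np.save('T8.npy',T)
cv2.imwrite('pics/w8.png',eyes.camera('wrist')[:,:,::-1])
cv2.imwrite('pics/s8.png',eyes.camera('scene')[:,:,::-1])
crop('pics/s8.png','pics/s8c.png',200,140,340,300,4)
crop('pics/w8.png','pics/w8c.png',220,0,340,120,5)
crop('pics/w8.png','pics/w8d.png',230,180,335,310,5)
E
```

```text
t 5.9 shift cm [ 0.04 -0.05  5.9 ] turn -0.0002 yaw -0.91
```

View pics/w8.png

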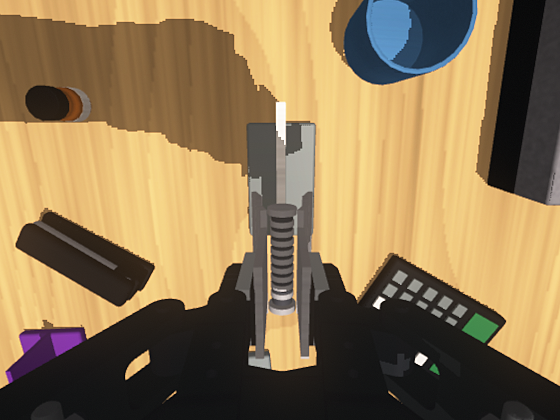

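View pics/s8c.png

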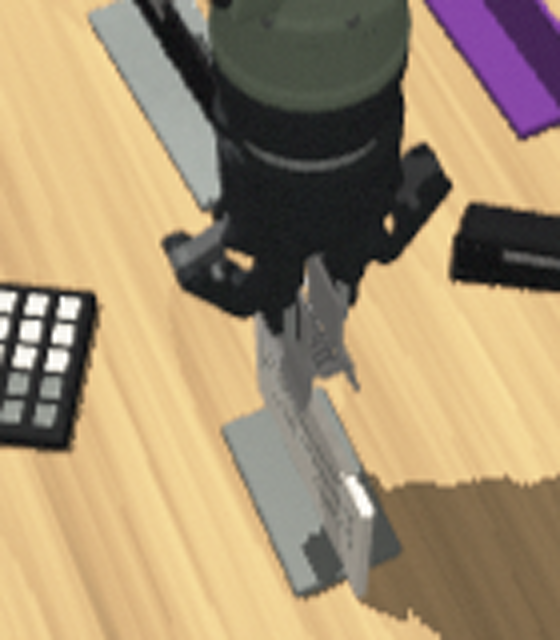

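View pics/w8c.png

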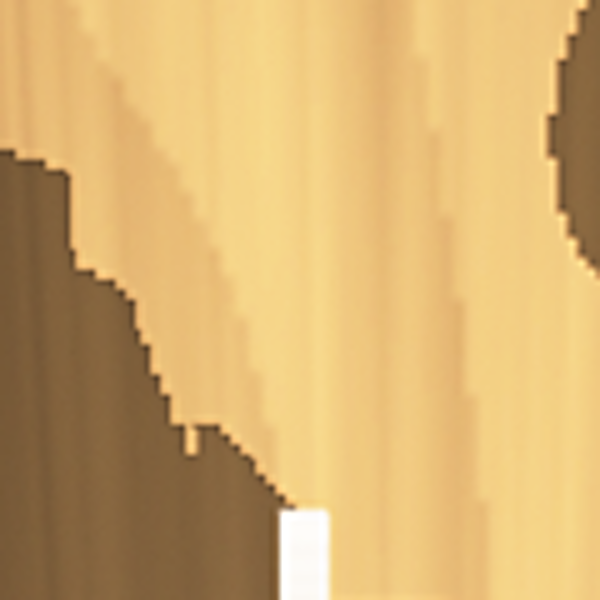

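```bash
python3 - <<'E'
from h import *
T=np.load('T8.npy')
e=atz('wrist',281,101.6,.14,T); print('far end',e,'mid',e-.075*np.array([.0145,1,0]), 'tool',np.linalg.inv(T)@np.r_[e,1])
im=cv2.imread('pics/w8.png')
print(im[105,272:292].sum(1)); print(im[150,268:296].sum(1))
print(im[190,270:296].sum(1))
E
```

```text
far end [0.56970784 0.12912882 0.14      ] mid [0.56862034 0.05412882 0.14      ] tool [ 7.50376885e-02 -1.35168453e-04  2.61036334e-01  1.00000000e+00]
[289 284 259 358 765 765 756 755 755 754 755 756 764 726 599 576 576 573
 569 567]
[242 238 241 242 240 241 236 211 407 473 458 457 457 456 456 463 481 329
 225 240 243 242 243 245 244 239 231 220]
[238 234 236 237 233 214 364 467 476 468 469 469 469 468 474 433 478 506
 503 499 501 500 502 504 505 506]
```

View pics/w8d.png

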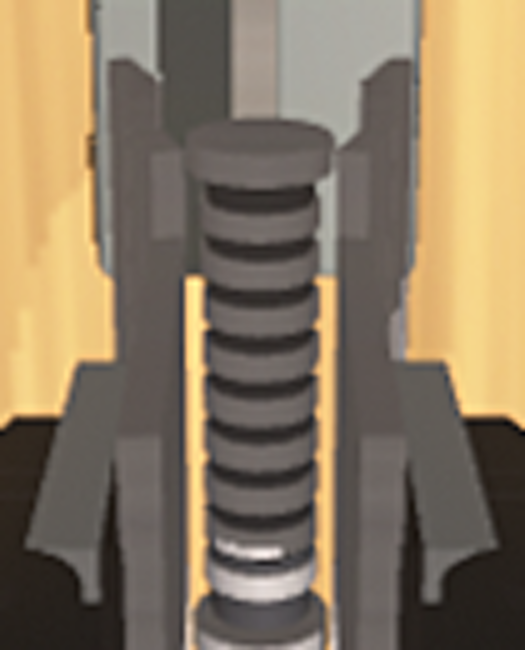

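Call:
{"op": "drive_tool", "data": {
  "increments": [
    [1.0,0,-0.08,1.0,0],
    [1.0,0,-0.08,2.0,0],
    [1.0,0,-0.08,3.0,0],
    [1.0,0,-0.08,3.5,0],
    [1.0,0,-0.08,3.5,0]
  ]
}}

```text
t: 6.5
tcp_pos: [0.5669, 0.0553, 0.3639]
tcp_rot: [[0.014, 1.0, -0.002], [1.0, -0.014, 0.0], [0.0, -0.002, -1.0]]
contact_force: [-0.1, 0.5, 0.2]
opening: 0.221
```

```bash
python3 - <<'E'
from h import *
goal([.5676,.0541,.342],-.9)
T=tool(); np.save('T9.npy',T)
cv2.imwrite('pics/w9.png',eyes.camera('wrist')[:,:,::-1])
cv2.imwrite('pics/s9.png',eyes.camera('scene')[:,:,::-1])
crop('pics/s9.png','pics/s9c.png',220,180,320,300,5)
crop('pics/w9.png','pics/w9c.png',230,80,335,220,4)
E
```

```text
t 6.5 shift cm [-0.12  0.08  2.19] turn 0.0018 yaw -0.8
```

View pics/s9c.png

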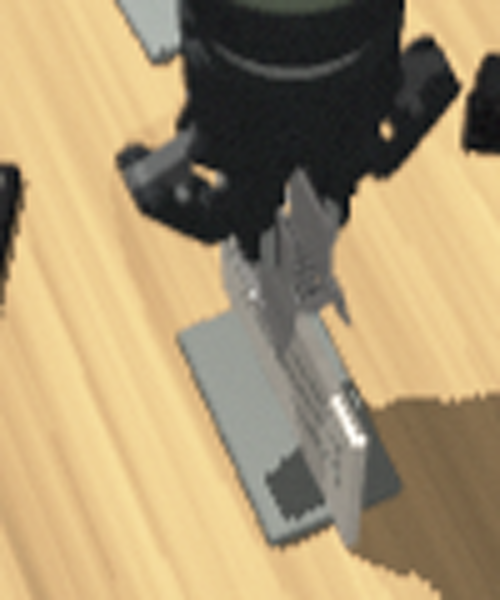

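View pics/w9c.png

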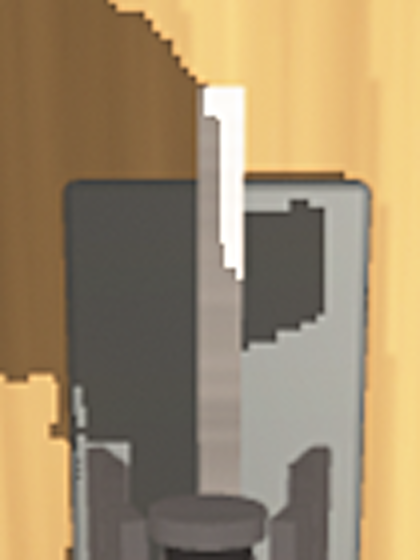

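```bash
python3 - <<'E'
from h import *
T=np.load('T9.npy');Ti=np.linalg.inv(T)
for u,v in((230+220/4,120),(230+219/4,195)):
    p=atz('wrist',u,v,.14,T);print(p,Ti@np.r_[p,1])
hz=T[2,3]-.183
for u in (148,267,88,331): p=atz('wrist',230+u/4,207,hz,T);print(Ti@np.r_[p,1])
print(monitor.observe()['t'],tool()[:3,3])
E
```

```text
[0.56929764 0.11955772 0.14      ] [0.06424113 0.00210501 0.22386461 1.        ]
[0.56872603 0.0781486  0.14      ] [0.02282806 0.00210916 0.22386308 1.        ]
[ 0.02654958 -0.00630516  0.18301715  1.        ]
[0.02657267 0.00720752 0.18298369 1.        ]
[ 0.02653794 -0.01312033  0.18303403  1.        ]
[0.02658509 0.01447261 0.18296569 1.        ]
6.6 [0.56735469 0.05532183 0.3651495 ]
```

Call:
{"op": "drive_tool", "data": {
  "increments": [
    [1.0,-0.05,0.1,0,0],
    [1.0,-0.1,0.1,0.6,0],
    [1.0,-0.1,0.1,1.2,0],
    [1.0,-0.1,0.1,1.8,0],
    [1.0,-0.1,0.1,2.25,0]
  ]
}}

```text
t: 7.1
tcp_pos: [0.5681, 0.0542, 0.3419]
tcp_rot: [[0.014, 1.0, -0.001], [1.0, -0.014, 0.0], [0.0, -0.001, -1.0]]
contact_force: [0.4, -0.3, -1.6]
opening: 0.221
```

Call:
{"op": "drive_tool", "data": {
  "increments": [
    [1.0,0,0,0,0],
    [1.0,0,0,0,0],
    [1.0,0,0,0,0]
  ]
}}

```text
t: 7.4
tcp_pos: [0.5684, 0.0543, 0.343]
tcp_rot: [[0.014, 1.0, 0.0], [1.0, -0.014, 0.0], [0.0, 0.0, -1.0]]
contact_force: [0.8, 0.3, -0.6]
opening: 0.222
```

```bash
python3 - <<'E'
from h import *
goal([.5676,.0541,.342],-.9)
T=tool(); np.save('T10.npy',T)
cv2.imwrite('pics/w10.png',eyes.camera('wrist')[:,:,::-1])
cv2.imwrite('pics/s10.png',eyes.camera('scene')[:,:,::-1])
cv2.imwrite('pics/t10.png',eyes.camera('top')[:,:,::-1])
crop('pics/s10.png','pics/s10c.png',220,180,320,300,5)
crop('pics/w10.png','pics/w10c.png',230,80,335,220,4)
E
```

```text
t 7.4 shift cm [-0.02 -0.08  0.1 ] turn 0.0017 yaw -0.8
```

View pics/s10c.png

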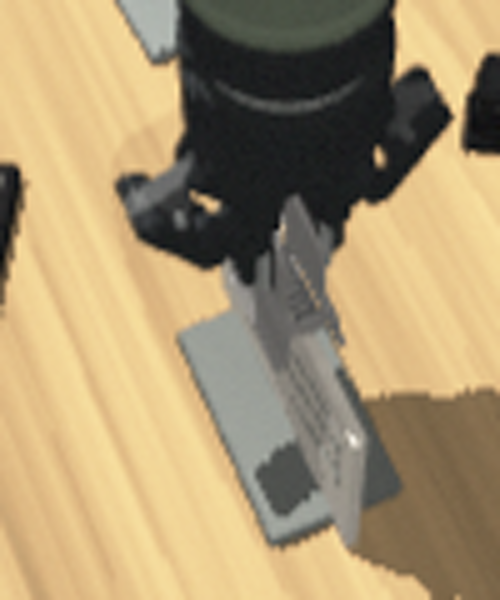

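View pics/w10c.png

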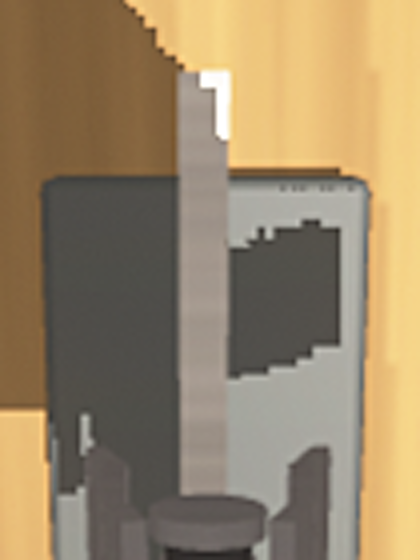

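View pics/s10.png

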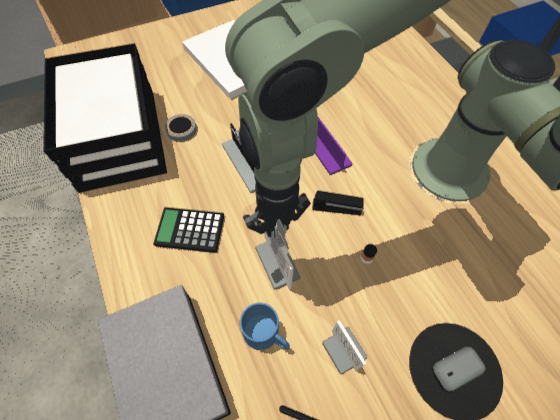

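```bash
python3 - <<'E'
from h import *
T=np.load('T10.npy')
im=cv2.imread('pics/s10.png');k=6;x0,y0=250,210
c=cv2.resize(im[210:300,250:310],None,fx=k,fy=k,interpolation=cv2.INTER_CUBIC)
def dot(p,col):
    u,v=proj('scene',p);q=(int((u-x0+.5)*k),int((v-y0+.5)*k));cv2.circle(c,q,3,col,-1);print(np.round([u,v],1),p.round(4))
for sx in(.026,-.026):
  for sy in(.0155,-.0155):
    dot((T@[sx,sy+.0006,.218,1])[:3],(0,0,255))
for sx in(.018,-.018):
  for sy in(.010,-.010):
    dot((T@[sx,sy+.0006,.141,1])[:3],(0,255,0))
for y in(.1291,-.0207):
  for dx in (-.003,.003): dot(np.array([.5685+(y-.054)*.0145+dx,y,.14]),(255,0,0))
cv2.imwrite('pics/s10o.png',c)
E
```

```text
[274.6 253.3] [0.585  0.0801 0.125 ]
[287.7 248. ] [0.554  0.0805 0.125 ]
[265.1 233.5] [0.5842 0.0281 0.125 ]
[277.9 228.4] [0.5532 0.0285 0.125 ]
[275.4 233.4] [0.5793 0.0721 0.202 ]
[284.5 229.8] [0.5593 0.0724 0.202 ]
[268.2 218.9] [0.5788 0.0361 0.202 ]
[277.2 215.4] [0.5588 0.0364 0.202 ]
[292.4 266.9] [0.5666 0.1291 0.14  ]
[289.8 268. ] [0.5726 0.1291 0.14  ]
[264.3 209.5] [ 0.5644 -0.0207  0.14  ]
[261.8 210.4] [ 0.5704 -0.0207  0.14  ]
```

View pics/s10o.png

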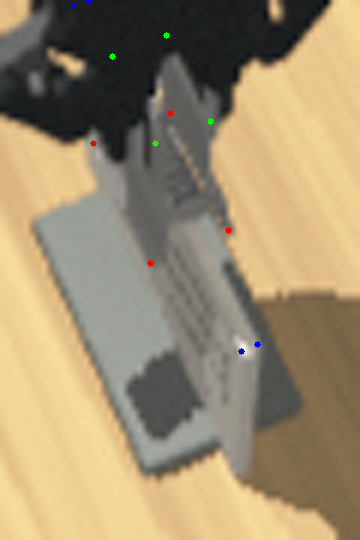

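Call:
{"op": "drive_tool", "data": {
  "increments": [
    [1.0,-0.1,0,0.1,0],
    [1.0,-0.1,-0.03,0.2,0],
    [1.0,-0.1,-0.03,0.2,0],
    [1.0,-0.1,-0.03,0.2,0],
    [1.0,-0.1,-0.03,0.2,0]
  ]
}}

```text
t: 8.05
tcp_pos: [0.568, 0.0533, 0.3408]
tcp_rot: [[0.014, 1.0, -0.0], [1.0, -0.014, 0.0], [0.0, -0.0, -1.0]]
contact_force: [-0.7, 0.3, -0.7]
opening: 0.221
```

Call:
{"op": "drive_tool", "data": {
  "increments": [
    [1.0,0,0,0,0],
    [1.0,0,0,0,0],
    [1.0,0,0,0,0]
  ]
}}

```text
t: 8.35
tcp_pos: [0.568, 0.0533, 0.3408]
tcp_rot: [[0.014, 1.0, 0.0], [1.0, -0.014, 0.0], [0.0, 0.0, -1.0]]
contact_force: [0.6, -0.7, -1.2]
opening: 0.22
```

```bash
python3 - <<'E'
from h import *
goal([.5676,.0541,.342],-.9)
T=tool(); s=monitor.observe(); print(s['contact_force'],s['ft_torque'],s['opening'])
cv2.imwrite('pics/w11.png',eyes.camera('wrist')[:,:,::-1])
crop('pics/w11.png','pics/w11c.png',230,80,335,220,4)
cv2.imwrite('pics/t11.png',eyes.camera('top')[:,:,::-1])
E
```

```text
t 8.35 shift cm [ 0.08 -0.04 -0.12] turn 0.0017 yaw -0.8
[ 0.56391962 -0.72166289 -1.24203074] [-0.00694655 -0.05228887 -0.02655278] 0.2200739357916716
```

View pics/w11c.png

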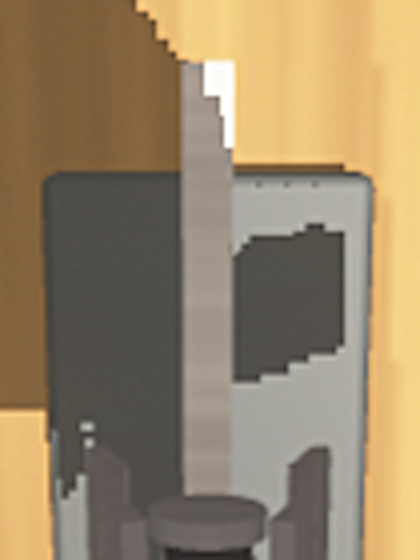

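View pics/t11.png

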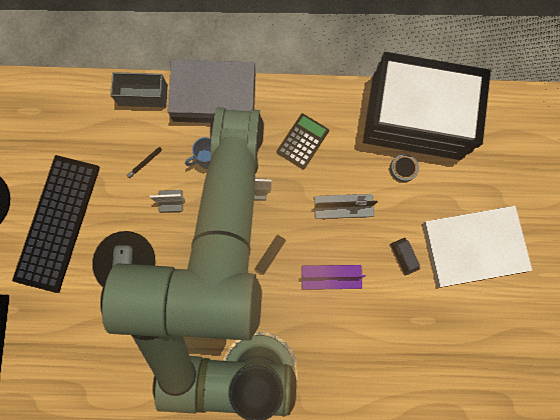

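The card's edge is at crop column 207 and the clip's coil at 207.5, so the card is centred between the jaws. There is no contact force beyond noise, and the top view shows nothing else moved. I'm handing it in.

```bash
python3 -c "
from workcell import manip
print(manip.sign_off())"
```

```text
the job is handed in; nothing more can be done
None
```

I squeezed the larger clip open, lifted it off the black rail and brought it down over the middle of the larger card's top edge. It is still held there squeezed open at 30 N, and I handed the job in at about 8.5 s of the 38 s allowed.

Last checks:
- **Opening:** the gripper reads 0.22, about 19 mm. The clip's fully squeezed width is given as 20 mm, so it is squeezed home to within measurement.
- **Centring:** in the wrist view the card's edge is within about 0.5 mm of the clip's midline, with roughly 6 mm clear on each side. The jaws are aligned with the edge to within about 0.3°.
- **Contact:** the wrist force is about 1.5 N in all, no more than the noise in free air, so nothing of the clip appears to touch the card.
- **Depth:** the card top should be about 17 mm inside the mouth, with about 13 mm left below the coil. This is worked out from the arm's pose. The scene view agreed with it to about 2 mm before a last 2 mm drop.
- **Other objects:** the last top view shows everything it can see where it was. The arm hides part of the desk there, including the amber jar.

**Disagreement:** the cameras put the card's midpoint 3–4 mm apart along its edge (0.054 to 0.057 m). The clip may also sit 1–2 mm off the gripper's centre along its hinge, so I shifted it 1 mm. It could be off the exact middle of the edge by about that much.

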